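# Put the tea away: nest the tin, twist the caddy shut, stack it

## Robot

A 7-joint arm with a two-finger parallel gripper is mounted at the origin on a cart in front of the work surface, level with it; the furniture and walls round the work are solid. World frame = base frame: x ahead of the robot, y to its left, z up, the work surface at z = 0. Lengths are in m, angles in rad, forces in N, time in s.
With the tool pointing down it reaches from about 0.4 to 0.925 m from the base axis. Payload 5.6 kg.
Tool frame: the origin (TCP) lies at the very end of the fingers, on their centre line; the grasp point (between the pads) lies 19 mm behind it; z points along the fingers, y is the line along which they close (so a half turn about z gives the same grasp; the last joint's range is limited). The gripper opens to 85 mm and grips with 20 to 120 N. Pads are 22 mm wide; open, the fingers measure 114 mm over their backs; the gripper's body (76 mm by 85 mm) begins 54 mm behind the grasp point. The pads swing forward as they close: fully open they stand 13 mm farther back than shut.
Start: joints at [1.165, 0.468, -0.012, 1.603, 0.006, 1.071, -0.056], TCP at [0.231, -0.608, 0.231] pointing down, gripper open.
Joint ranges: [-2.53, 2.53], [-0.31, 2.02], [-1.57, 1.55], [0.28, 2.44], [-1.29, 4.43], [0.15, 1.84], [-2.92, 2.92]. Speed limits (rad/s): [2.57, 2.57, 3.14, 3.14, 3.14, 3.14, 3.14].

## Interface

Orientations are given as a unit quaternion [x, y, z, w].
In Python, from station import telemetry, imaging, workorder gives the robot as it stands.
- The arm moves only by the tool step_arm, never from a script. Its argument "rows" is a list of rows, each a list of 7 numbers: the shift along the tool's x, y, z in cm, then the turn, a rotation vector about the tool's x, y, z in degrees, then the opening in per cent of the stroke, from 0 (shut) to 100 (fully open). A call has 1 to 10 rows; each row is the pose to reach, as a shift and turn from the pose commanded when the call began, along the tool's axes at that moment; what a row does not reach only later rows make up. A row lasts 1/12 s, in which the tool goes at most 41.7 mm and 7.16 degrees, less where a joint would pass 70% of its speed; a pose out of reach is approached as far as the arm can. A call with a gripper value outside its range is refused whole. The fingers move at their own pace and stop on an object; the grip force is fixed at half the most. Time passes only in rows, so rows that repeat a pose let the fingers close. It gives the time, the measured TCP pose, the force, the opening and the grip force at its end, in the units of the state.
- telemetry.get_obs(): the state, without advancing time (a new reading comes with each control period).
- imaging.snapshot(name): name is "scene" or "top"; returns (picture, depth): 480x640x3 uint8, red, green, blue; 480x640 float32, m along the optical axis (not along the pixel's ray), 0 where there is no reading.
- imaging.camera_info(name): a dict with "mtx" (3x3 intrinsics, pixels), "D" ([k1, k2, p1, p2, k3] as OpenCV has them; the pictures are not rectified), "T" (4x4, takes a point from camera to world coordinates). Camera axes: x right, y up, looking along -z (the intrinsics and any distortion apply to the point x, -y, -z); pixel columns grow to the right and rows downward; lengths in m; the calibration is good to about 2 mm. A picture is of the moment at which its call begins. camera_info takes no time and is no camera call.
- workorder.job_done(): hands the job in; it is judged then, once.
The state is a dict: "clock": time; "qpos": joint angles; "dq": joint speeds; "joint_efforts": joint torques, N m; "position": TCP position; "tool_rot": TCP orientation; "wrist_force": force on the tool from outside, world axes, zero at the start; "torque": the same for the moment, N m; "finger_gap": opening from 0.0 (shut) to 1.0 (fully open); "finger_force": force on a finger pad.
Only numpy, scipy, OpenCV 4.12 (cv2) and the standard library are available. Lean on these libraries where they do the work, as an engineer would, in place of code of your own. Each camera call takes 0.05 s, during which the arm holds its last target. There are 200 camera calls.

## Task

Put the tea away: lift the slim tea tin out of its slanted holder and stand it inside the green caddy, then set the deep cover over it and twist it clockwise (seen from above) as far as it goes, so that it locks. Then lift the locked caddy by its cover and stand it squarely on top of the closed sugar canister. Leave the sugar canister, the mug, the glass and the teaspoon where they are.

Things in the scene. Friction and masses are not known exactly. Their poses are not given: they have to be found in the camera images.
- tea_tin: slim closed round tea tin, brass with a silver lid, diameter 36 mm, 92 mm tall, 90 g. Origin: centre of its underside; z along its axis to the lid. At the start it leans 35 deg from vertical in the holder, lid towards the holder's front; its upper 45 mm stand free all round
- tin_holder: slanted wooden holder, fixed to the worktop, 92 x 62 mm on plan, sides 44 mm high. Origin: centre of its underside; -x is its front, towards which the tin leans. The tin slides out along its own axis
- caddy: lower shell of the caddy, sage green, loose, 400 g: diameter 66 mm up to a flat shoulder 50 mm up, then a steel neck of diameter 48 mm up to 68 mm, with a flange of diameter 56 mm at 61 to 66 mm. Origin: centre of its underside, z up. Bore of diameter 43 mm, floor 6 mm above the origin: the nested tin stands 30 mm out of the neck
- caddy_shoulder (a point): centre of the flat shoulder, 50 mm above the caddy's origin: the cover's rim rests on it when home. Locked, the cover's lugs lie on the caddy's +x and -x sides (orange dots on the body), against fixed stops; half turns are equivalent
- cover: deep hollow cover, dark green, 110 g, 55 mm tall, standing mouth down. Origin: centre of its open rim, z up. Skirt of diameter 65 mm up to 20 mm, then a round ribbed crown of diameter 50 mm from 28 to 55 mm, by which to grip it. Inside the skirt two lugs, on its +x and -x sides. Play round the neck about 1.5 mm
- sugar_tin: closed round sugar canister, ivory with a sage lid, diameter 72 mm, 60 mm tall, flat on top, 600 g, loose. Origin: centre of its underside
- sugar_top (a point): centre of the sugar canister's flat top
- mug: small white mug, 62 mm wide, 85 mm with its handle, 51 mm tall; leave alone
- tea_glass: waisted tea glass, diameter 66 mm, 82 mm tall; leave alone
- teaspoon: steel teaspoon 136 mm long, lying flat; leave alone
- caddy_gap (a point): middle of one of the two 40 deg wide gaps in the flange, 66 mm up, at +55 deg (counter-clockwise from above) from the caddy's x axis, a white dot below it; the other lies straight across. The cover's lugs go down through the gaps to the shoulder, then turn clockwise (from above) 55 deg under the flange to the stops
- cover_lug (a point): one of the cover's two lugs, at its +x side, an orange dot outside it (the other straight across): 11 mm wide, 4 to 9 mm above the rim, reaching in to 25.5 mm from the axis. Locked, it has 2 mm of height play under the flange: carried by its cover, the caddy hangs 2 mm lower
Mind the look-alikes: they are no part of the job. Of the things shaped like the tea_tin, the brass one is meant. What is shaped like the sugar_tin but pink is not meant.

How it is judged:
By the outcome, as a careful person would: the job done as asked, in the order asked, and still so for the second after the job is handed in, with the robot touching nothing.
It also fails if it takes over 72 s, if anything falls off the work surface, if the arm or the gripper's body presses on something with over 40 N, if the wrist force passes 120 N, or if a joint passes its speed limit or range.

## Working session

There is one attempt and no reset: what is moved stays moved. The work goes in short steps, Python scripts to look and compute and a tool call to move; the robot and the scene stay as the last step left them, time stands still between calls to the robot, and variables do not carry over. Pictures are saved under pics/ and viewed, at most 10 in all, crops included, and the job is handed in when it is done.

Besides the shell and the picture viewer there is one more tool, called after "Call:" by a JSON object that holds its "name" and its "arguments", one argument or row to a line. step_arm: Moves the arm, as the interface text tells. Its arguments: {"type":"object","properties":{"rows":{"type":"array","items":{"type":"array","items":{"type":"number"}}}},"required":["rows"]}

```bash
ls; mkdir -p pics; python3 - <<'E'
from station import telemetry, imaging
import cv2, numpy as np
np.set_printoptions(precision=4,suppress=True)
o=telemetry.get_obs();print(o)
for n in("scene","top"):
    p,d=imaging.snapshot(n);cv2.imwrite(f"pics/{n}0.png",p[...,::-1]);np.savez(f"{n}0.npz",p=p,d=d)
    print(n,imaging.camera_info(n))
E
```

```text
pics
{'clock': 0.0, 'qpos': array([ 1.165 ,  0.4684, -0.0116,  1.6037,  0.006 ,  1.0714, -0.0563]), 'dq': array([ 0.0005,  0.0008, -0.0009,  0.0008,  0.0012, -0.0002, -0.0001]), 'joint_efforts': array([  0.0006, -53.2399,   0.0221, -25.131 ,   0.0116,   0.0078,
         0.    ]), 'position': array([ 0.2304, -0.6072,  0.2303]), 'tool_rot': array([ 0.9836,  0.1804, -0.0002, -0.0009]), 'wrist_force': array([ 0.0874, -0.0644,  0.1228]), 'torque': array([ 0.0371, -0.0122, -0.0092]), 'finger_force': 0.0, 'finger_gap': 0.9991387113967372}
scene {'mtx': array([[563.7256,   0.    , 327.9616],
       [  0.    , 563.7256, 229.2665],
       [  0.    ,   0.    ,   1.    ]]), 'D': array([0.0062, 0.    , 0.    , 0.    , 0.    ]), 'T': array([[-0.2051,  0.7706, -0.6034, -0.2731],
       [-0.9787, -0.1542,  0.1358,  0.1961],
       [ 0.0116,  0.6184,  0.7858,  1.1047],
       [ 0.    ,  0.    ,  0.    ,  1.    ]])}
top {'mtx': array([[537.2549,   0.    , 319.5387],
       [  0.    , 537.2549, 232.1958],
       [  0.    ,   0.    ,   1.    ]]), 'D': array([0.03, 0.  , 0.  , 0.  , 0.  ]), 'T': array([[-0.0028,  0.9789, -0.2041,  0.254 ],
       [-1.    , -0.0038, -0.0045,  0.0149],
       [-0.0052,  0.2041,  0.9789,  1.2164],
       [ 0.    ,  0.    ,  0.    ,  1.    ]])}
```

View pics/top0.png

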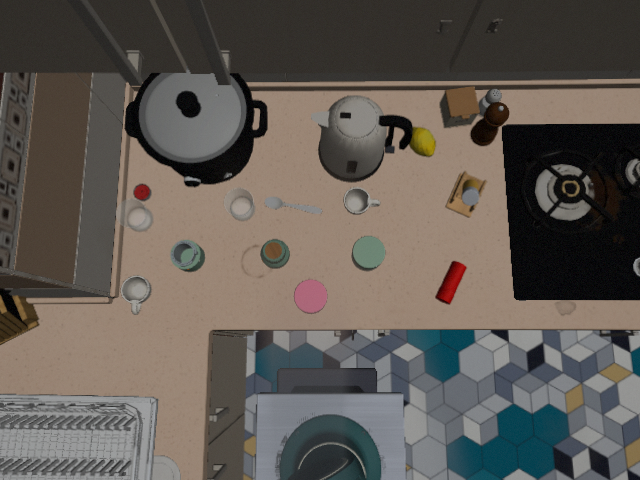

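View pics/scene0.png

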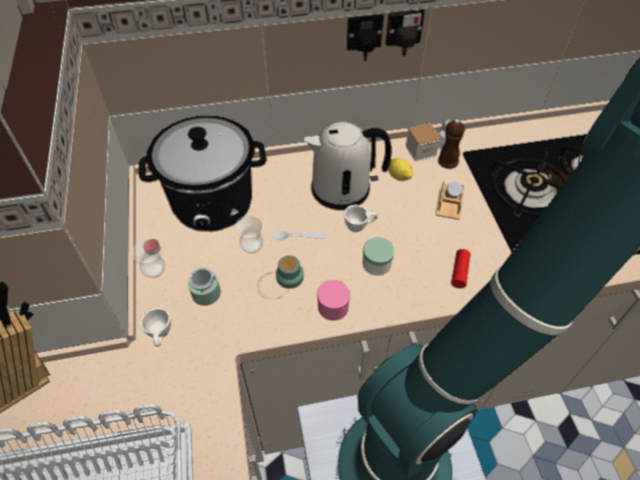

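The top view shows the holder with the tin at (467,195), the caddy at (187,255), the cover at (275,253), the sugar tin at (369,252) and the pink decoy at (311,296). The scene view agrees. Next I'll look at close-ups.

```bash
python3 - <<'E'
import cv2, numpy as np
t=cv2.imread("pics/top0.png");s=cv2.imread("pics/scene0.png")
def c(im,u,v,r=25,k=266):return cv2.resize(im[v-r:v+r,u-r:u+r],(k,k),interpolation=cv2.INTER_CUBIC)
a=np.hstack([c(t,187,255),c(t,275,253),c(t,467,195)])
b=np.hstack([c(s,205,285),c(s,290,270),c(s,451,200)])
cv2.imwrite("pics/crop0.png",np.vstack([a,b]))
E
```

```text
(no output)
```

View pics/crop0.png

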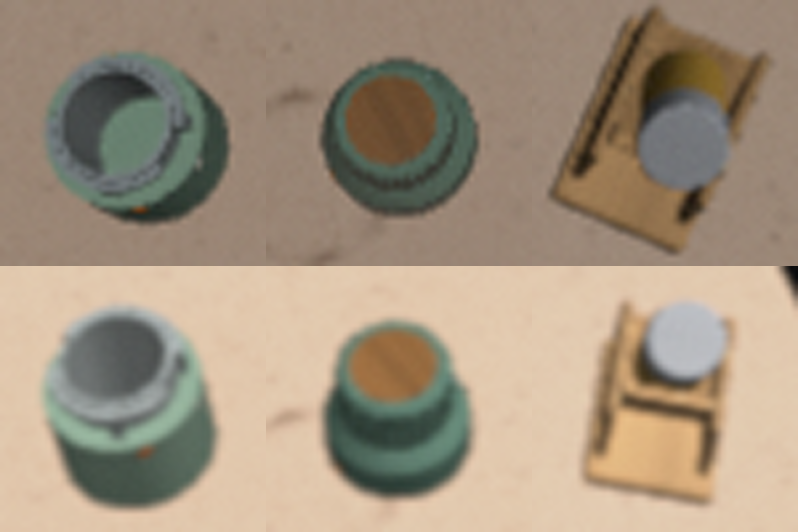

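The caddy's orange dot is near top pixel (188,269) and its white dot near (199.6,260.6). No dot is visible on the cover yet. The tin leans down-right in the top view. Next I'll use the depth clouds to locate things.

```bash
cat > h.py <<'E'
import cv2, numpy as np
from station import telemetry, imaging
from scipy.spatial.transform import Rotation as R
np.set_printoptions(precision=4,suppress=True)
def rays(n,uv):
    c=imaging.camera_info(n);p=cv2.undistortPoints(np.array(uv,float).reshape(-1,1,2),c["mtx"],c["D"])[:,0]
    d=np.c_[p[:,0],-p[:,1],-np.ones(len(p))]
    return c["T"][:3,3],d@c["T"][:3,:3].T   # depth-scaled
def onz(n,uv,z):
    o,d=rays(n,uv);return o+d*((z-o[2])/d[:,2])[:,None]
def proj(n,P):
    c=imaging.camera_info(n);q=(np.atleast_2d(P)-c["T"][:3,3])@c["T"][:3,:3]
    q=q*[1,-1,-1];return cv2.projectPoints(q,np.zeros(3),np.zeros(3),c["mtx"],c["D"])[0][:,0]
def cloud(n,d,u0,u1,v0,v1):
    u,v=np.meshgrid(np.arange(u0,u1),np.arange(v0,v1));uv=np.c_[u.ravel(),v.ravel()]
    o,r=rays(n,uv);z=d[uv[:,1],uv[:,0]];return uv,o+r*z[:,None]
def grab(n,k=1):
    a=[imaging.snapshot(n) for _ in range(k)]
    return np.mean([x[0] for x in a],0).astype(np.uint8),np.median([x[1] for x in a],0)
E
python3 - <<'E'
from h import *
for n,boxes in {"top":dict(caddy=(165,212,230,280),cover=(255,296,232,275),sugar=(348,392,230,276),holder=(445,490,168,222)),"scene":dict(caddy=(185,225,260,308),cover=(272,308,250,292),sugar=(360,398,235,278),holder=(432,470,175,222))}.items():
    f=np.load(f"{n}0.npz");p,d=f["p"],f["d"]
    for k,b in boxes.items():
        uv,P=cloud(n,d,*b);z=P[:,2]
        h,e=np.histogram(z,np.arange(-.01,.12,.01));print(n,k,h)
        lv={"caddy":(.068,.05),"cover":(.055,),"sugar":(.06,),"holder":()}[k]
        for l in lv:
            q=P[abs(z-l)<.004,:2].astype(np.float32)
            print("   z",l,len(q),q.mean(0),cv2.minEnclosingCircle(q),cv2.fitEllipse(cv2.convexHull(q)))
E
```

```text
top caddy [895 761  63  56  59 167 118 206  16   0   0   0]
   z 0.068 152 [0.4482 0.3156] ((0.4487306773662567, 0.315350204706192), 0.0283838901668787) ((0.44876164197921753, 0.3155021071434021), (0.05344126373529434, 0.05595584213733673), 118.11664581298828)
   z 0.05 208 [0.4441 0.3091] ((0.4487375319004059, 0.3155018985271454), 0.033428143709897995) ((0.4489058256149292, 0.31538352370262146), (0.06502366065979004, 0.06587473303079605), 130.1495819091797)
top cover [655 460  64 148  16  30 382   3   0   0   0   0]
   z 0.055 356 [0.4558 0.1228] ((0.45506155490875244, 0.12292999029159546), 0.025327863171696663) ((0.4553673565387726, 0.12272337824106216), (0.04895925521850586, 0.049287836998701096), 83.62373352050781)
top sugar [715 391  18  12  14  12 573 280   0   0   0   0]
   z 0.06 752 [ 0.4512 -0.086 ] ((0.45118001103401184, -0.08618423342704773), 0.035998765379190445) ((0.45120301842689514, -0.08604162931442261), (0.07072513550519943, 0.07122151553630829), 122.44879913330078)
top holder [884 744  66  51 167 153  30  26  17  24 103 142]
scene caddy [594 413  92  96 128 228 134
[... 323 characters left out ...]
4361186027526855, 0.3167687952518463), (0.05897047370672226, 0.06879717111587524), 170.00465393066406)
scene cover [494 334  98 154  49  67 310   4   0   0   0   0]
   z 0.055 285 [0.4523 0.1236] ((0.4537520110607147, 0.12304000556468964), 0.025920003652572632) ((0.4536632001399994, 0.12304200232028961), (0.048394497483968735, 0.05071500316262245), 69.52435302734375)
scene sugar [386 292  74  74  70  58 442 229   0   0   0   0]
   z 0.06 574 [ 0.4484 -0.0848] ((0.4490627646446228, -0.0857766643166542), 0.03714953735470772) ((0.44939368963241577, -0.08529379963874817), (0.07014687359333038, 0.07369677722454071), 69.53736877441406)
scene holder [593 633  68  47  73 111  38   6  12  16  77  98]
```

```bash
python3 - <<'E'
from h import *
for n,b in dict(top=(445,490,168,222),scene=(432,470,175,222)).items():
    f=np.load(f"{n}0.npz");p,d=f["p"],f["d"]
    hsv=cv2.cvtColor(p,cv2.COLOR_RGB2HSV)
    uv,P=cloud(n,d,*b);c=p[uv[:,1],uv[:,0]].astype(int);s=hsv[uv[:,1],uv[:,0]]
    m=(P[:,2]>.06)&(c[:,2]>c[:,0]);L=P[m]
    ce=L.mean(0);nv=np.linalg.svd(L-ce)[2][2];nv*=np.sign(nv[2])
    # keep planar inliers
    L=L[abs((L-ce)@nv)<.002];ce=L.mean(0);nv=np.linalg.svd(L-ce)[2][2];nv*=np.sign(nv[2])
    print(n,"lid",len(L),ce,"n",nv,"tilt",np.degrees(np.arccos(nv[2])),"az",np.degrees(np.arctan2(nv[1],nv[0])), "span",np.sqrt(np.linalg.eigvalsh(np.cov(L.T))*4)*2)
    # holder base/wood outline
    m=(P[:,2]>.008)&(P[:,2]<.047)&(c[:,0]>c[:,2]+25)
    r=cv2.minAreaRect(P[m][:,:2].astype(np.float32));print("  wood",m.sum(),r)
    tip={}
    # orange dots
    for k,bb in (dict(caddy=(165,212,230,285),cover=(255,296,232,280)) if n=="top" else dict(caddy=(185,225,260,312),cover=(270,310,250,296))).items():
        uv,P=cloud(n,d,*bb);s=hsv[uv[:,1],uv[:,0]].astype(int);c=p[uv[:,1],uv[:,0]].astype(int)
        x0={"caddy":np.array([.448,.316]),"cover":np.array([.4545,.123])}[k]
        rad=np.hypot(*(P[:,:2]-x0).T)
        g=(c[:,0]>c[:,1]+12)&(P[:,2]>.005)&(P[:,2]<.05)&(rad<.037)&(rad>.026)
        for a,q,cc in zip(uv[g],P[g],c[g]):print("  dot",k,a,q,cc,np.degrees(np.arctan2(q[1]-x0[1],q[0]-x0[0])))
        if k=="caddy":
            g=(c.min(1)>130)&(rad>.026)&(rad<.037)&(P[:,2]>.01)&(P[:,2]<.053)
            for a,q,cc in zip(uv[g],P[g],c[g]):print("  white",k,a,q,cc,np.degrees(np.arctan2(q[1]-x0[1],q[0]-x0[0])))
E
```

```text
top lid 82 [ 0.5603 -0.303   0.1011] n [-0.3197  0.2452  0.9152] tilt 23.759303634393277 az 142.52080063824326 span [0.0044 0.0301 0.0341]
  wood 464 ((0.5911879539489746, -0.31558656692504883), (0.05934238061308861, 0.08811313658952713), 64.79660034179688)
  dot caddy [187 269] [0.4165 0.3108 0.0473] [91 64 36] -170.67468751503614
  dot caddy [188 269] [0.4162 0.3081 0.0493] [104  58  25] -166.1084535991136
  dot caddy [189 269] [0.4173 0.3079 0.0417] [69 50 29] -165.1544574190776
  dot cover [289 250] [0.465  0.0904 0.0061] [138 122 108] -72.11459397604887
  dot cover [262 260] [0.4402 0.1502 0.019 ] [93 75 55] 117.78457986551139
  dot cover [260 261] [0.4398 0.1562 0.0065] [154 133 116] 113.87468093477645
  dot cover [262 261] [0.4398 0.1516 0.0064] [129 104  84] 117.17902600494145
  dot cover [263 262] [0.4359 0.1481 0.0168] [108  92  79] 126.46586880094429
scene lid 76 [ 0.5597 -0.3015  0.1006] n [-0.4924  0.291   0.8203] tilt 34.88632649928022 az 149.41781033969522 span [0.0041 0.0286 0.0373]
  wood 357 ((0.5894548892974854, -0.3153461515903473), (0.060971248894929886, 0.092218
[... 11076 characters left out ...]
817
  dot cover [275 277] [0.4563 0.1558 0.0067] [185 164 142] 86.90152510511476
  dot cover [276 279] [0.448  0.1545 0.0102] [149 133 116] 101.64176977506719
  dot cover [276 280] [0.4486 0.1547 0.0052] [172 152 132] 100.48317797246378
  dot cover [277 282] [0.4426 0.1533 0.0054] [154 133 112] 111.43941093383948
  dot cover [278 282] [0.437  0.1513 0.0133] [99 85 68] 121.70777270244398
  dot cover [278 283] [0.4364 0.1516 0.0101] [147 123 101] 122.3153131084049
  dot cover [278 284] [0.4368 0.1518 0.0053] [188 163 140] 121.57955778000033
  dot cover [279 284] [0.4349 0.1497 0.0076] [132 117 101] 126.33772395279323
  dot cover [288 288] [0.4215 0.131  0.0054] [132 119 101] 166.32150330257855
```

```bash
python3 - <<'E'
from h import *
for n in("top","scene"):
    p,d=grab(n,8);np.savez(f"{n}1.npz",p=p,d=d)
    b=dict(top=(445,490,168,222),scene=(432,470,175,222))[n]
    uv,P=cloud(n,d,*b);c=p[uv[:,1],uv[:,0]].astype(int)
    L=P[(P[:,2]>.07)&(c[:,2]>c[:,0])]
    nv=np.r_[np.sin(np.radians(35))*np.array([np.cos(np.radians(154.7)),np.sin(np.radians(154.7))]),np.cos(np.radians(35))]
    h=L@nv;k=abs(h-np.percentile(h,80))<.003;L=L[k]
    e1=np.cross(nv,[0,0,1]);e1/=np.linalg.norm(e1);e2=np.cross(nv,e1)
    q=np.c_[L@e1,L@e2].astype(np.float32);(cx,cy),r=cv2.minEnclosingCircle(q)
    C=cx*e1+cy*e2+np.median(L@nv)*nv;print(n,"lid centre",C,"r",r,"base",C-.092*nv, "fit n",np.linalg.svd(L-L.mean(0))[2][2])
    for nm,bb,x0 in (("caddy",dict(top=(165,212,230,285),scene=(185,225,260,312))[n],(.448,.316)),("cover",dict(top=(255,296,232,280),scene=(270,310,250,296))[n],(.4545,.123))):
        uv,P=cloud(n,d,*bb);c=p[uv[:,1],uv[:,0]].astype(int);rad=np.hypot(*(P[:,:2]-x0).T);a=np.degrees(np.arctan2(P[:,1]-x0[1],P[:,0]-x0[0]))
        g=(rad<.037)&(rad>.02)&(P[:,2]<.054)&(c[:,2]<.68*c[:,0])
        for t in np.c_[uv[g],P[g],c[g],a[g]]:print(" or",nm,t.round(3))
print(onz("top",[[199.6,260.6],[196.8,252.6]],.045)-[.448,.316,0])
print(onz("scene",[[201.6,290.8],[214,278]],.062)-[.448,.316,0])
def c(im,u,v,r=20,k=390):return cv2.resize(im[v-r:v+r,u-r:u+r,::-1],(k,k),interpolation=cv2.INTER_CUBIC)
cv2.imwrite("pics/crop1.png",np.hstack([c(np.load("top1.npz")["p"],190,258),c(np.load("scene1.npz")["p"],205,285)]))
E
```

```text
top lid centre [ 0.5617 -0.3015  0.1017] r 0.017035607248544693 base [ 0.6094 -0.3241  0.0264] fit n [-0.5095  0.2464  0.8244]
 or caddy [ 187.     269.       0.417    0.311    0.047   91.      63.      34.
 -170.841]
 or caddy [ 188.     269.       0.416    0.308    0.048  102.      55.      17.
 -166.529]
 or caddy [ 189.     269.       0.417    0.307    0.044   69.      50.      31.
 -164.272]
 or cover [271.    242.      0.475   0.127   0.053  96.     84.     61.     11.922]
 or cover [272.    242.      0.475   0.125   0.054  97.     85.     61.      5.768]
 or cover [262.    260.      0.44    0.15    0.02   93.     75.     56.    117.986]
 or cover [262.    261.      0.44    0.152   0.007 128.    102.     83.    117.474]
scene lid centre [ 0.5596 -0.3008  0.1005] r 0.0171909648925066 base [ 0.6073 -0.3233  0.0251] fit n [-0.526   0.2446  0.8145]
 or caddy [ 207.     294.       0.415    0.309    0.047  117.      90.      66.
 -168.238]
 or caddy [ 208.     294.       0.417    0.307    0.043  104.      89.      69.
 -164.488]
 or caddy [ 206.     295.       0.414    0.312    0.045   99.      76.      56.
 -172.697]
 or caddy [ 207.     295.       0.415    0.31     0.044  104.      78.      56.
 -169.288]
[[-0.0127 -0.0314  0.045 ]
 [ 0.0052 -0.0244  0.045 ]]
[[-0.0323  0.0023  0.062 ]
 [-0.0046 -0.0266  0.062 ]]
```

View pics/crop1.png

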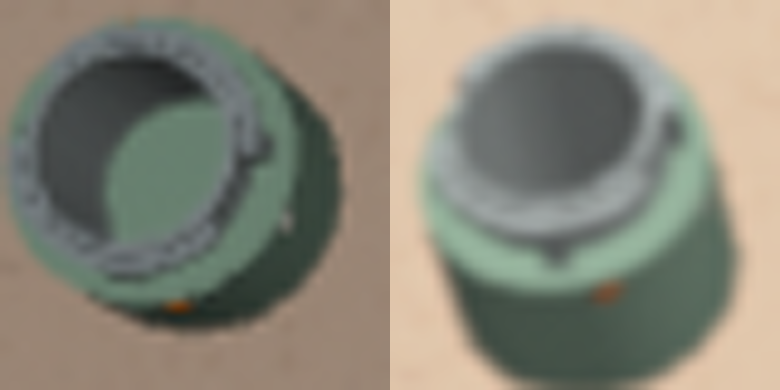

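The white dot lies at −112° and the orange dot at −167°, so the caddy's yaw is about 13° and its gaps are at 68° and −112°. The cover's lug appears to be at about 118°. Next I'll work out the move to the tin.

```bash
cat >> h.py <<'E'
def frame(yaz,axis=(0,0,1)):
    z=-np.array(axis,float);z/=np.linalg.norm(z);y=np.array([np.cos(np.radians(yaz)),np.sin(np.radians(yaz)),0]);y-=z*(y@z);y/=np.linalg.norm(y)
    return R.from_matrix(np.c_[np.cross(y,z),y,z])
def rel(pos,F,base=None):
    o=telemetry.get_obs();p,B=(o["position"],R.from_quat(o["tool_rot"])) if base is None else base
    print("shift cm",(B.inv().apply(np.array(pos)-p)*100).round(2),"rot deg",np.degrees((B.inv()*F).as_rotvec()).round(1))
def st():
    o=telemetry.get_obs();m=R.from_quat(o["tool_rot"]).as_matrix()
    print("t",round(o["clock"],2),"p",o["position"],"yaz",np.degrees(np.arctan2(m[1,1],m[0,1])).round(1),"z",m[:,2],"q",o["qpos"],"F",o["wrist_force"].round(1),"gap",round(o["finger_gap"],3),"ff",round(o["finger_force"],1))
a=np.radians(154.7);NV=np.r_[np.sin(np.radians(35))*np.array([np.cos(a),np.sin(a)]),np.cos(np.radians(35))]
LID=np.array([.5606,-.3012,.1011])
CADDY=np.array([.4477,.3163]);COVER=np.array([.4545,.123]);SUGAR=np.array([.4503,-.0858])
E
python3 -c "
from h import *
rel(LID+.06*NV,frame(-115.3,NV));st()"
```

```text
shift cm [ 39.34 -19.43   8.11] rot deg [-14.1  33.1  44.6]
t 0.9 p [ 0.2307 -0.6077  0.2313] yaz -69.2 z [ 0.     -0.0001 -1.    ] q [ 1.165   0.4674 -0.0116  1.6027  0.006   1.0714 -0.0563] F [ 0.4 -0.1 -0.3] gap 1.001 ff 0.0
```

Call:
{"name": "step_arm", "arguments": {
  "rows": [
    [10,-5,1,-4,9,12,70],
    [20,-10,3,-8,18,24,70],
    [39.3,-19.4,8.1,-14.1,33.1,44.6,70],
    [39.3,-19.4,8.1,-14.1,33.1,44.6,70],
    [39.3,-19.4,8.1,-14.1,33.1,44.6,70],
    [39.3,-19.4,8.1,-14.1,33.1,44.6,70],
    [39.3,-19.4,8.1,-14.1,33.1,44.6,70],
    [39.3,-19.4,8.1,-14.1,33.1,44.6,70],
    [39.3,-19.4,8.1,-14.1,33.1,44.6,70],
    [39.3,-19.4,8.1,-14.1,33.1,44.6,70]
  ]
}}

```text
clock: 1.73
position: [0.4636, -0.3614, 0.1736]
tool_rot: [0.936, -0.197, 0.286, 0.059]
wrist_force: [0.5, -1.2, -0.0]
finger_gap: 0.699
finger_force: 0.0
```

```bash
python3 -c "
from h import *
rel(LID+.06*NV,frame(-115.3,NV));st()"
```

```text
shift cm [ 1.2  -9.51  3.64] rot deg [-1.   1.   1.3]
t 1.73 p [ 0.4636 -0.3614  0.1736] yaz -113.7 z [ 0.5122 -0.2235 -0.8292] q [ 0.6735  0.258   0.0146  2.2329 -1.1259  0.1731 -0.2245] F [ 0.5 -1.2 -0. ] gap 0.699 ff 0.0
```

Call:
{"name": "step_arm", "arguments": {
  "rows": [
    [1.2,-9.5,3.6,-1,1,1.3,70],
    [1.2,-9.5,3.6,-1,1,1.3,70],
    [1.2,-9.5,3.6,-1,1,1.3,70],
    [1.2,-9.5,3.6,-1,1,1.3,70],
    [1.2,-9.5,3.6,-1,1,1.3,70]
  ]
}}

```text
clock: 2.15
position: [0.537, -0.2821, 0.1644]
tool_rot: [0.936, -0.203, 0.282, 0.06]
wrist_force: [0.6, 0.3, -0.1]
finger_gap: 0.701
finger_force: 0.0
```

```bash
python3 -c "
from h import *
rel(LID+.06*NV,frame(-115.3,NV));st()"
```

```text
shift cm [-1.2   0.72  0.9 ] rot deg [-0.6  1.5  0.6]
t 2.15 p [ 0.537  -0.2821  0.1644] yaz -114.5 z [ 0.5038 -0.2271 -0.8334] q [ 0.0214  0.3078  0.4741  2.2326 -1.2914  0.1505 -0.3196] F [ 0.6  0.3 -0.1] gap 0.701 ff 0.0
```

```bash
cat >> h.py <<'E'
def ax(az,tilt): # axis up-vector for a tool pointing outward to azimuth az, tilted by tilt
    a=np.radians(az+180);t=np.radians(tilt);return np.r_[np.sin(t)*np.cos(a),np.sin(t)*np.sin(a),np.cos(t)]
E
python3 -c "
from h import *
F1=frame(-25,ax(-80,15));p1=np.array([.50,-.28,.22])
rel(p1,F1)
F2=frame(40,ax(-60,30));rel(p1,F2,(p1,F1))
rel(LID+.06*NV,frame(64.7,NV),(p1,F2))"
```

```text
shift cm [ 0.2   1.33 -6.55] rot deg [ 10.3 -29.2 -92.1]
shift cm [0. 0. 0.] rot deg [-11.2 -13.4 -61. ]
shift cm [1.37 2.46 7.06] rot deg [-18.1  -6.2 -20.7]
```

Call:
{"name": "step_arm", "arguments": {
  "rows": [
    [0,0.6,-3.5,3,-9,-9,70],
    [0.2,1.3,-6.5,6,-18,-20,70],
    [0.2,1.3,-6.5,10.3,-29.2,-92,70],
    [0.2,1.3,-6.5,10.3,-29.2,-92,70],
    [0.2,1.3,-6.5,10.3,-29.2,-92,70],
    [0.2,1.3,-6.5,10.3,-29.2,-92,70],
    [0.2,1.3,-6.5,10.3,-29.2,-92,70],
    [0.2,1.3,-6.5,10.3,-29.2,-92,70],
    [0.2,1.3,-6.5,10.3,-29.2,-92,70],
    [0.2,1.3,-6.5,10.3,-29.2,-92,70]
  ]
}}

```text
clock: 2.98
position: [0.4963, -0.2861, 0.2201]
tool_rot: [0.952, 0.28, 0.078, 0.099]
wrist_force: [-0.7, -0.3, 0.6]
finger_gap: 0.705
finger_force: 0.0
```

```bash
python3 -c "
from h import *
st();rel([.5,-.28,.22],frame(40,ax(-60,30)))"
```

```text
t 2.98 p [ 0.4963 -0.2861  0.2201] yaz -57.8 z [ 0.2041 -0.1456 -0.9681] q [-0.2501  0.2803  0.818   2.0367 -0.2889  0.6741 -0.2706] F [-0.7 -0.3  0.6] gap 0.705 ff 0.0
shift cm [ 0.64 -0.31  0.  ] rot deg [ -6.9 -18.8 -96.6]
```

Call:
{"name": "step_arm", "arguments": {
  "rows": [
    [0.6,-0.3,0,-6.9,-18.8,-96.6,70],
    [0.6,-0.3,0,-6.9,-18.8,-96.6,70],
    [0.6,-0.3,0,-6.9,-18.8,-96.6,70],
    [0.6,-0.3,0,-6.9,-18.8,-96.6,70],
    [0.6,-0.3,0,-6.9,-18.8,-96.6,70],
    [0.6,-0.3,0,-6.9,-18.8,-96.6,70],
    [0.6,-0.3,0,-6.9,-18.8,-96.6,70],
    [0.6,-0.3,0,-6.9,-18.8,-96.6,70],
    [0.6,-0.3,0,-6.9,-18.8,-96.6,70],
    [0.6,-0.3,0,-6.9,-18.8,-96.6,70]
  ]
}}

```text
clock: 3.82
position: [0.5, -0.2798, 0.2198]
tool_rot: [0.615, 0.758, -0.088, 0.196]
wrist_force: [0.1, -0.8, 0.6]
finger_gap: 0.701
finger_force: 0.0
```

```bash
python3 -c "
from h import *
st();rel(LID+.06*NV,frame(64.7,NV))"
```

```text
t 3.82 p [ 0.5    -0.2798  0.2198] yaz 13.2 z [ 0.1889 -0.3748 -0.9076] q [-0.3422  0.2449  0.7222  2.1062  0.26    0.5467  0.3448] F [ 0.1 -0.8  0.6] gap 0.701 ff 0.0
shift cm [1.73 1.96 7.12] rot deg [-20.4  -7.4 -47.6]
```

```bash
python3 -c "
from h import *
rel(LID+.08*NV,frame(64.7,ax(-50,36)))"
```

```text
shift cm [1.68 1.24 5.26] rot deg [ -6.3 -11.7 -46.6]
```

Call:
{"name": "step_arm", "arguments": {
  "rows": [
    [1,0.6,2.6,-6.3,-11.7,-46.6,70],
    [1.7,1.2,5.3,-6.3,-11.7,-46.6,70],
    [1.7,1.2,5.3,-6.3,-11.7,-46.6,70],
    [1.7,1.2,5.3,-6.3,-11.7,-46.6,70],
    [1.7,1.2,5.3,-6.3,-11.7,-46.6,70],
    [1.7,1.2,5.3,-6.3,-11.7,-46.6,70],
    [1.7,1.2,5.3,-6.3,-11.7,-46.6,70],
    [1.7,1.2,5.3,-6.3,-11.7,-46.6,70],
    [1.7,1.2,5.3,-6.3,-11.7,-46.6,70]
  ]
}}

```text
clock: 4.57
position: [0.5182, -0.2816, 0.1659]
tool_rot: [0.245, 0.919, -0.178, 0.252]
wrist_force: [0.3, 0.1, 0.1]
finger_gap: 0.701
finger_force: 0.0
```

```bash
python3 -c "
from h import *
st();rel(LID+.06*NV,frame(64.7,NV))"
```

```text
t 4.57 p [ 0.5182 -0.2816  0.1659] yaz 56.6 z [ 0.3758 -0.4499 -0.8102] q [-0.3269  0.3368  0.6857  2.2675  1.0178  0.1501  0.3456] F [0.3 0.1 0.1] gap 0.701 ff 0.0
shift cm [-0.17  0.53  1.91] rot deg [-14.3  -1.7  -0. ]
```

Call:
{"name": "step_arm", "arguments": {
  "rows": [
    [-0.2,0.5,1.9,-14.3,-1.7,0,70],
    [-0.2,0.5,1.9,-14.3,-1.7,0,70],
    [-0.2,0.5,1.9,-14.3,-1.7,0,70],
    [-0.2,0.5,1.9,-14.3,-1.7,0,70],
    [-0.2,0.5,1.9,-14.3,-1.7,0,70],
    [-0.2,0.5,1.9,-14.3,-1.7,0,70]
  ]
}}

```text
clock: 5.07
position: [0.5242, -0.287, 0.138]
tool_rot: [0.218, 0.934, -0.092, 0.269]
wrist_force: [0.2, 1.1, -1.3]
finger_gap: 0.698
finger_force: 0.0
```

```bash
python3 -c "
from h import *
st();rel(LID+.06*NV,frame(64.7,NV));rel(LID-.027*NV,frame(64.7,NV))"
```

```text
t 5.07 p [ 0.5242 -0.287   0.138 ] yaz 62.8 z [ 0.4624 -0.2888 -0.8383] q [ 0.5771  0.3456 -0.2023  2.2262  1.5583  0.1506  0.0052] F [ 0.2  1.1 -1.3] gap 0.698 ff 0.0
shift cm [-1.05  0.22 -0.8 ] rot deg [-3.6 -2.1  0.2]
shift cm [-1.38  0.77  7.88] rot deg [-3.6 -2.1  0.2]
```

Call:
{"name": "step_arm", "arguments": {
  "rows": [
    [-1,0.2,-0.8,-3.6,-2.1,0,70],
    [-1,0.2,-0.8,-3.6,-2.1,0,70],
    [-1,0.2,-0.8,-3.6,-2.1,0,70],
    [-1,0.2,-0.8,-3.6,-2.1,0,70],
    [-1,0.2,-0.8,-3.6,-2.1,0,70]
  ]
}}

```text
clock: 5.48
position: [0.5284, -0.2867, 0.1495]
tool_rot: [0.208, 0.931, -0.068, 0.292]
wrist_force: [0.2, -0.1, -0.6]
finger_gap: 0.698
finger_force: 0.0
```

```bash
python3 -c "
from h import *
st();rel(LID+.06*NV,frame(64.7,NV));rel(LID-.027*NV,frame(64.7,NV))"
```

```text
t 5.48 p [ 0.5284 -0.2867  0.1495] yaz 64.8 z [ 0.5156 -0.2473 -0.8204] q [ 0.8369  0.3593 -0.4535  2.2205  1.707   0.1499 -0.0717] F [ 0.2 -0.1 -0.6] gap 0.698 ff 0.0
shift cm [-0.12  0.07 -0.01] rot deg [-0.2 -0.1  0.2]
shift cm [-0.14  0.1   8.69] rot deg [-0.2 -0.1  0.2]
```

Call:
{"name": "step_arm", "arguments": {
  "rows": [
    [-0.1,0.1,3,0,0,0,70],
    [-0.1,0.1,6,0,0,0,70],
    [-0.1,0.1,8,0,0,0,70],
    [-0.1,0.1,8.7,0,0,0,70],
    [-0.1,0.1,8.7,0,0,0,70],
    [-0.1,0.1,8.7,0,0,0,70]
  ]
}}

```text
clock: 5.98
position: [0.575, -0.3055, 0.0787]
tool_rot: [0.206, 0.932, -0.067, 0.292]
wrist_force: [-0.3, 0.6, 0.2]
finger_gap: 0.701
finger_force: 0.0
```

```bash
python3 -c "
from h import *
st();rel(LID-.027*NV,frame(64.7,NV))
def c(n,u,v,r=40,k=390):return cv2.resize(grab(n,2)[0][v-r:v+r,u-r:u+r,::-1],(k,k),interpolation=cv2.INTER_CUBIC)
cv2.imwrite('pics/grip.png',np.hstack([c('top',467,195),c('scene',451,200)]))"
```

```text
t 5.98 p [ 0.575  -0.3055  0.0787] yaz 65.0 z [ 0.516  -0.245  -0.8208] q [ 0.9108  0.6076 -0.5751  2.125   2.0545  0.3059 -0.3274] F [-0.3  0.6  0.2] gap 0.701 ff 0.0
shift cm [-0.07 -0.23  0.01] rot deg [-0.1 -0.2  0.4]
```

View pics/grip.png

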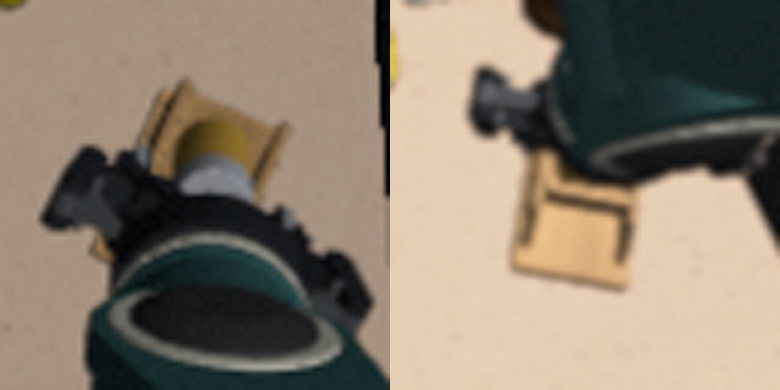

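The tin's lid lies between the open fingers (top crop near (215,180)), and the holder has not moved. Closing on it.

Call:
{"name": "step_arm", "arguments": {
  "rows": [
    [-0.1,-0.2,0,0,0,0,70],
    [-0.1,-0.2,0,0,0,0,0],
    [-0.1,-0.2,0,0,0,0,0],
    [-0.1,-0.2,0,0,0,0,0],
    [-0.1,-0.2,0,0,0,0,0],
    [-0.1,-0.2,0,0,0,0,0],
    [-0.1,-0.2,0,0,0,0,0],
    [-0.1,-0.2,0,0,0,0,0]
  ]
}}

```text
clock: 6.85
position: [0.5746, -0.3097, 0.0806]
tool_rot: [0.207, 0.931, -0.068, 0.293]
wrist_force: [-5.1, 1.4, 7.0]
finger_gap: 0.405
finger_force: 58.8
```

```bash
python3 -c "
from h import *
st()"
```

```text
t 6.85 p [ 0.5746 -0.3097  0.0806] yaz 64.9 z [ 0.5175 -0.2476 -0.8191] q [ 0.9173  0.6054 -0.5745  2.1225  2.0549  0.3019 -0.3243] F [-5.1  1.4  7. ] gap 0.405 ff 58.8
```

Call:
{"name": "step_arm", "arguments": {
  "rows": [
    [0,0,-1,0,0,0,0],
    [0,0,-2.5,0,0,0,0],
    [0,0,-4,0,0,0,0],
    [0,0,-6,0,0,0,0],
    [0,0,-8,0,0,0,0],
    [0,0,-9.5,0,0,0,0],
    [0,0,-9.5,0,0,0,0]
  ]
}}

```text
clock: 7.43
position: [0.5251, -0.2857, 0.1598]
tool_rot: [0.207, 0.931, -0.068, 0.294]
wrist_force: [-0.5, -0.3, -0.6]
finger_gap: 0.402
finger_force: 60.3
```

```bash
python3 -c "
from h import *
st()
for yz in (-160,150,110,60,20):
  F=frame(yz); print(yz);rel([.46,-.2,.30],F)
"
```

```text
t 7.43 p [ 0.5251 -0.2857  0.1598] yaz 64.9 z [ 0.5184 -0.2484 -0.8183] q [ 0.8954  0.3438 -0.5162  2.2213  1.5864  0.1607  0.0565] F [-0.5 -0.3 -0.6] gap 0.402 ff 60.3
-160
shift cm [ -0.27   4.92 -16.98] rot deg [ -41.2   16.6 -129.8]
150
shift cm [ -0.27   4.92 -16.98] rot deg [-26.3  28.1 -82.2]
110
shift cm [ -0.27   4.92 -16.98] rot deg [-14.1  33.1 -43.6]
60
shift cm [ -0.27   4.92 -16.98] rot deg [ 1.2 35.1  4.8]
20
shift cm [ -0.27   4.92 -16.98] rot deg [13.4 33.4 43.5]
```

```bash
python3 -c "
from h import *
F=frame(75);rel([.47,-.05,.27],F)
rel([*CADDY,.24],frame(95),([.47,-.05,.27],F))
"
```

```text
shift cm [  5.88  18.94 -17.73] rot deg [-3.4 35.  -9.7]
shift cm [11.63 34.8   3.  ] rot deg [  0.   0. -20.]
```

Call:
{"name": "step_arm", "arguments": {
  "rows": [
    [0,1,-3,-1,6,-2,0],
    [1,3,-7,-1,12,-3,0],
    [3,8,-11,-2,20,-5,0],
    [5.9,18.9,-17.7,-3.4,35,-9.7,0],
    [5.9,18.9,-17.7,-3.4,35,-9.7,0],
    [5.9,18.9,-17.7,-3.4,35,-9.7,0],
    [5.9,18.9,-17.7,-3.4,35,-9.7,0],
    [5.9,18.9,-17.7,-3.4,35,-9.7,0],
    [5.9,18.9,-17.7,-3.4,35,-9.7,0]
  ]
}}

```text
clock: 8.18
position: [0.4783, -0.0825, 0.2574]
tool_rot: [0.133, 0.991, 0.002, -0.003]
wrist_force: [1.2, 0.2, -1.4]
finger_gap: 0.399
finger_force: 60.3
```

```bash
python3 -c "
from h import *
st();rel([*CADDY,.24],frame(95))
"
```

```text
t 8.18 p [ 0.4783 -0.0825  0.2574] yaz 74.7 z [-0.0049  0.0046 -1.    ] q [ 1.009   0.3561 -1.0795  1.9136  0.3495  1.0854  1.0909] F [ 1.2  0.2 -1.4] gap 0.399 ff 60.3
shift cm [13.46 37.66  1.94] rot deg [  0.2  -0.3 -20.3]
```

Call:
{"name": "step_arm", "arguments": {
  "rows": [
    [13.5,37.7,1.9,0,0,-20,0],
    [13.5,37.7,1.9,0,0,-20,0],
    [13.5,37.7,1.9,0,0,-20,0],
    [13.5,37.7,1.9,0,0,-20,0],
    [13.5,37.7,1.9,0,0,-20,0],
    [13.5,37.7,1.9,0,0,-20,0],
    [13.5,37.7,1.9,0,0,-20,0],
    [13.5,37.7,1.9,0,0,-20,0],
    [13.5,37.7,1.9,0,0,-20,0],
    [13.5,37.7,1.9,0,0,-20,0]
  ]
}}

```text
clock: 9.02
position: [0.4433, 0.3217, 0.2378]
tool_rot: [-0.044, 0.999, 0.001, -0.001]
wrist_force: [0.9, -0.3, -0.8]
finger_gap: 0.402
finger_force: 60.3
```

```bash
python3 -c "
from h import *
st();rel([*CADDY,.19],frame(95))
"
```

```text
t 9.02 p [0.4433 0.3217 0.2378] yaz 95.0 z [-0.0012  0.0025 -1.    ] q [ 0.1185  0.5213 -1.0643  1.8011  0.5018  1.1211  0.5418] F [ 0.9 -0.3 -0.8] gap 0.402 ff 60.3
shift cm [-0.4  -0.59  4.78] rot deg [ 0.1 -0.1  0. ]
```

Call:
{"name": "step_arm", "arguments": {
  "rows": [
    [-0.4,-0.6,2,0,0,0,0],
    [-0.4,-0.6,4.8,0,0,0,0],
    [-0.4,-0.6,6.5,0,0,0,0],
    [-0.4,-0.6,6.8,0,0,0,0],
    [-0.4,-0.6,6.8,0,0,0,0],
    [-0.4,-0.6,6.8,0,0,0,0]
  ]
}}

```text
clock: 9.52
position: [0.4487, 0.313, 0.171]
tool_rot: [-0.043, 0.999, 0.001, -0.001]
wrist_force: [0.6, 0.6, -1.5]
finger_gap: 0.402
finger_force: 60.4
```

```bash
python3 - <<'E'
from h import *
st()
ims=[]
for n,b in dict(top=(165,225,225,285),scene=(165,245,215,312)).items():
    p,d=grab(n,4);uv,P=cloud(n,d,*b);c=p[uv[:,1],uv[:,0]].astype(int)
    g=(P[:,2]>.08)&(P[:,2]<.2)&(c[:,0]>1.5*c[:,2])&(np.hypot(*(P[:,:2]-CADDY).T)<.05)
    Q=P[g];print(n,g.sum(), "zmin",Q[:,2].min() if len(Q) else None)
    if len(Q)>8:
        A=np.c_[2*Q[:,:2],np.ones(len(Q))]
        from scipy.optimize import least_squares
        r=least_squares(lambda x:np.hypot(Q[:,0]-x[0],Q[:,1]-x[1])-.018,CADDY,loss="soft_l1",f_scale=.001);print("axis",r.x,"rms",np.sqrt(np.mean(r.fun**2)))
    s=uv[P[:,2]>.045];q=P[abs(P[:,2]-.05)<.004][:,:2]
    u,v=(b[0]+b[1])//2,(b[2]+b[3])//2;ims.append(cv2.resize(p[v-40:v+40,u-40:u+40,::-1],(390,390),interpolation=cv2.INTER_CUBIC))
cv2.imwrite("pics/ins.png",np.hstack(ims))
E
```

```text
t 9.52 p [0.4487 0.313  0.171 ] yaz 94.9 z [-0.0015  0.0025 -1.    ] q [ 0.0818  0.5937 -0.9944  1.8649  0.5843  1.008   0.4942] F [ 0.6  0.6 -1.5] gap 0.402 ff 60.4
top 0 zmin None
scene 278 zmin 0.08368797223440017
axis [0.4481 0.3141] rms 0.000886647326293164
```

View pics/ins.png

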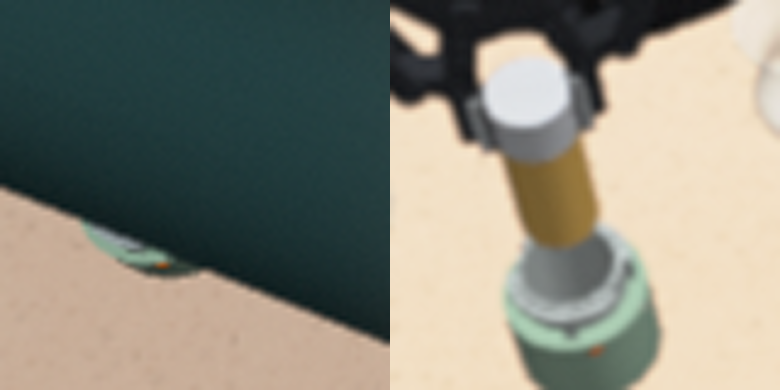

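The scene view shows the tin hanging upright over the bore, 1–3 mm off (tin bottom near crop (560,240), bore centre near (570,270)). I'll correct that and lower it.

Call:
{"name": "step_arm", "arguments": {
  "rows": [
    [0.1,0.3,1,0,0,0,0],
    [0.1,0.3,2,0,0,0,0],
    [0.1,0.3,4,0,0,0,0],
    [0.1,0.3,6,0,0,0,0],
    [0.1,0.3,8,0,0,0,0],
    [0.1,0.3,9,0,0,0,0],
    [0.1,0.3,9.2,0,0,0,0],
    [0.1,0.3,9.2,0,0,0,0]
  ]
}}

```text
clock: 10.58
position: [0.4459, 0.3158, 0.0778]
tool_rot: [-0.044, 0.999, 0.001, -0.002]
wrist_force: [0.2, -0.5, -1.5]
finger_gap: 0.402
finger_force: 60.4
```

```bash
python3 - <<'E'
from h import *
st()
p,d=grab("scene",2);uv,P=cloud("scene",d,165,245,190,312);c=p[uv[:,1],uv[:,0]].astype(int)
g=(P[:,2]>.09)&(P[:,2]<.14)&(c.min(1)>150)&(np.hypot(*(P[:,:2]-CADDY).T)<.03)
print(g.sum(),"lid z",np.percentile(P[g][:,2],[10,50,80,95]))
E
```

```text
t 10.58 p [0.4459 0.3158 0.0778] yaz 95.0 z [-0.0041  0.0016 -1.    ] q [-0.0131  0.7091 -0.877   1.9218  0.7153  0.8604  0.3888] F [ 0.2 -0.5 -1.5] gap 0.402 ff 60.4
187 lid z [0.1028 0.1041 0.1053 0.1071]
```

Call:
{"name": "step_arm", "arguments": {
  "rows": [
    [0,0,0.2,0,0,0,0],
    [0,0,0.4,0,0,0,0],
    [0,0,0.5,0,0,0,0],
    [0,0,0.6,0,0,0,0],
    [0,0,0.6,0,0,0,0]
  ]
}}

```text
clock: 11.1
position: [0.4464, 0.3157, 0.0725]
tool_rot: [-0.043, 0.999, 0.001, -0.001]
wrist_force: [-0.2, 0.5, 0.4]
finger_gap: 0.401
finger_force: 60.4
```

Call:
{"name": "step_arm", "arguments": {
  "rows": [
    [0,0,0,0,0,0,50],
    [0,0,0,0,0,0,65],
    [0,0,0,0,0,0,70],
    [0,0,0,0,0,0,70],
    [0,0,-3,0,0,0,70],
    [0,0,-6,0,0,0,70],
    [0,0,-10,0,0,0,70],
    [0,0,-14,0,0,0,70],
    [0,0,-14,0,0,0,70]
  ]
}}

```text
clock: 11.85
position: [0.4492, 0.3191, 0.2199]
tool_rot: [-0.044, 0.999, 0.004, 0.004]
wrist_force: [-0.3, 0.7, 0.1]
finger_gap: 0.703
finger_force: 0.0
```

```bash
python3 - <<'E'
from h import *
st();rel([*COVER,.16],frame(45))
p,d=grab("scene",2);uv,P=cloud("scene",d,165,245,190,312);c=p[uv[:,1],uv[:,0]].astype(int)
g=(P[:,2]>.085)&(P[:,2]<.12)&(np.hypot(*(P[:,:2]-CADDY).T)<.03)
q=P[g];print(g.sum(),"lid z",np.percentile(q[:,2],[10,50,80,95]),cv2.minEnclosingCircle(q[:,:2].astype(np.float32)))
E
```

```text
t 11.85 p [0.4492 0.3191 0.2199] yaz 95.0 z [ 0.0072  0.009  -0.9999] q [ 0.1133  0.5387 -1.0444  1.8197  0.5263  1.0801  0.5343] F [-0.3  0.7  0.1] gap 0.703 ff 0.0
shift cm [  1.23 -19.63   5.82] rot deg [ 0.6  0.2 50. ]
233 lid z [0.091  0.0968 0.0983 0.0994] ((0.44480571150779724, 0.3184085488319397), 0.019869528710842133)
```

```bash
python3 -c "
from h import *
rel([*COVER,.12],frame(65))"
```

```text
shift cm [  0.99 -19.31   9.36] rot deg [ 0.2  0.  30. ]
```

Call:
{"name": "step_arm", "arguments": {
  "rows": [
    [0.2,-4,0,0,0,7,80],
    [0.4,-8,1,0,0,14,80],
    [1,-19.3,5.4,0.2,0,30,80],
    [1,-19.3,9.4,0.2,0,30,80],
    [1,-19.3,9.4,0.2,0,30,80],
    [1,-19.3,9.4,0.2,0,30,80],
    [1,-19.3,9.4,0.2,0,30,80],
    [1,-19.3,9.4,0.2,0,30,80]
  ]
}}

```text
clock: 12.62
position: [0.4523, 0.1221, 0.1169]
tool_rot: [0.217, 0.976, -0.001, -0.003]
wrist_force: [-0.5, 0.3, -0.1]
finger_gap: 0.799
finger_force: 0.0
```

```bash
python3 -c "
from h import *
st();rel([*COVER,.03],frame(65))"
```

```text
t 12.62 p [0.4523 0.1221 0.1169] yaz 64.9 z [-0.0064 -0.0011 -1.    ] q [ 0.3757  0.499  -0.8602  2.0819  0.5288  0.7981  0.3237] F [-0.5  0.3 -0.1] gap 0.799 ff 0.0
shift cm [-0.21  0.21  8.68] rot deg [-0.2 -0.3 -0.1]
```

Call:
{"name": "step_arm", "arguments": {
  "rows": [
    [-0.2,0.2,3,0,-0.3,0,80],
    [-0.2,0.2,6,0,-0.3,0,80],
    [-0.2,0.2,8,0,-0.3,0,80],
    [-0.2,0.2,8.7,0,-0.3,0,80],
    [-0.2,0.2,8.7,0,-0.3,0,80],
    [-0.2,0.2,8.7,0,-0.3,0,80]
  ]
}}

```text
clock: 13.12
position: [0.4562, 0.1251, 0.0319]
tool_rot: [0.216, 0.976, -0.001, 0.001]
wrist_force: [-1.0, -0.2, 0.4]
finger_gap: 0.801
finger_force: 0.0
```

```bash
python3 -c "
from h import *
st();rel([*COVER,.03],frame(65))"
```

```text
t 13.12 p [0.4562 0.1251 0.0319] yaz 65.1 z [ 0.0025 -0.0023 -1.    ] q [ 0.2406  0.6327 -0.7092  2.1171  0.707   0.6399  0.1713] F [-1.  -0.2  0.4] gap 0.801 ff 0.0
shift cm [ 0.07 -0.26  0.19] rot deg [-0.1  0.2  0.1]
```

Call:
{"name": "step_arm", "arguments": {
  "rows": [
    [0.1,-0.3,0.2,0,0.2,0,80],
    [0.1,-0.3,0.2,0,0.2,0,80],
    [0.1,-0.3,0.2,0,0.2,0,0],
    [0.1,-0.3,0.2,0,0.2,0,0],
    [0.1,-0.3,0.2,0,0.2,0,0],
    [0.1,-0.3,0.2,0,0.2,0,0],
    [0.1,-0.3,0.2,0,0.2,0,0]
  ]
}}

```text
clock: 13.7
position: [0.4543, 0.1213, 0.0304]
tool_rot: [0.217, 0.976, -0.001, 0.0]
wrist_force: [-1.4, -1.7, 8.9]
finger_gap: 0.571
finger_force: 61.2
```

```bash
python3 -c "
from h import *
st();rel([.44,.20,.24],frame(15))"
```

```text
t 13.7 p [0.4543 0.1213 0.0304] yaz 65.0 z [ 0.0004 -0.0022 -1.    ] q [ 0.247   0.633  -0.7074  2.1224  0.7086  0.6359  0.1732] F [-1.4 -1.7  8.9] gap 0.571 ff 61.2
shift cm [  4.61   6.49 -20.98] rot deg [-0.1  0.1 50. ]
```

```bash
python3 -c "
from h import *
rel([.44,.23,.22],frame(-15))"
```

```text
shift cm [  5.88   9.21 -18.99] rot deg [-0.   0.1 80. ]
```

Call:
{"name": "step_arm", "arguments": {
  "rows": [
    [0,0,-1,0,0,0,0],
    [0,0,-3,0,0,0,0],
    [0,0,-6,0,0,6,0],
    [1,1,-10,0,0,13,0],
    [2,3,-14,0,0,20,0],
    [3,6,-17,0,0,27,0],
    [4,8,-18,0,0,34,0],
    [5,9,-19,0,0,41,0]
  ]
}}

```text
clock: 14.37
position: [0.4477, 0.2281, 0.2227]
tool_rot: [0.546, 0.838, 0.002, 0.001]
wrist_force: [-0.7, 0.3, -1.7]
finger_gap: 0.571
finger_force: 62.6
```

```bash
python3 -c "
from h import *
st();rel([.44,.23,.22],frame(-15))"
```

```text
t 14.37 p [0.4477 0.2281 0.2227] yaz 23.8 z [ 0.0039  0.0022 -1.    ] q [ 0.139   0.3426 -0.8061  1.9303  0.2958  0.9852 -0.3882] F [-0.7  0.3 -1.7] gap 0.571 ff 62.6
shift cm [ 0.48 -0.63  0.27] rot deg [ 0.2 -0.1 38.8]
```

Call:
{"name": "step_arm", "arguments": {
  "rows": [
    [0.5,-0.6,0.3,0,0,38.8,0],
    [0.5,-0.6,0.3,0,0,38.8,0],
    [0.5,-0.6,0.3,0,0,38.8,0],
    [0.5,-0.6,0.3,0,0,38.8,0],
    [0.5,-0.6,0.3,0,0,38.8,0],
    [0.5,-0.6,0.3,0,0,38.8,0],
    [0.5,-0.6,0.3,0,0,38.8,0]
  ]
}}

```text
clock: 14.95
position: [0.4387, 0.2264, 0.2165]
tool_rot: [0.793, 0.61, -0.001, 0.0]
wrist_force: [-0.5, -0.0, -1.2]
finger_gap: 0.571
finger_force: 62.5
```

```bash
python3 - <<'E'
from h import *
from scipy.optimize import least_squares
st();o=telemetry.get_obs();t=o["position"]
ims=[]
for n in("scene","top"):
    p,d=grab(n,4);u,v=proj(n,[t-[0,0,.015]])[0].astype(int);print(n,u,v)
    uv,P=cloud(n,d,u-45,u+45,v-45,v+45);c=p[uv[:,1],uv[:,0]].astype(int)
    r=np.hypot(*(P[:,:2]-t[:2]).T);g=(r<.037)&(P[:,2]>t[2]-.033)&(P[:,2]<t[2]-.012)&(c[:,1]>c[:,0])
    if g.sum()>20:
        Q=P[g];f=least_squares(lambda x:np.hypot(Q[:,0]-x[0],Q[:,1]-x[1])-.0325,t[:2],loss="soft_l1",f_scale=.001).x;print("axis",f,"vs tcp",f-t[:2],"zmin",Q[:,2].min())
    else:f=t[:2]
    a=np.degrees(np.arctan2(P[:,1]-f[1],P[:,0]-f[0]));r=np.hypot(*(P[:,:2]-f).T)
    g=(r<.037)&(r>.028)&(P[:,2]>t[2]-.035)&(P[:,2]<t[2]-.01)&(c[:,0]>c[:,1]+12)&(c[:,2]<.7*c[:,0])
    for q in np.c_[uv[g],P[g],c[g],a[g]]:print(q.round(3))
    ims.append(cv2.resize(p[v-35:v+35,u-35:u+35,::-1],(390,390),interpolation=cv2.INTER_CUBIC))
cv2.imwrite("pics/cov.png",np.hstack(ims))
E
```

```text
t 14.95 p [0.4387 0.2264 0.2165] yaz -14.9 z [-0.0011 -0.0019 -1.    ] q [ 0.0288  0.3036 -0.6707  1.957   0.2301  0.9586 -1.0126] F [-0.5 -0.  -1.2] gap 0.571 ff 62.5
scene 235 236
axis [0.4379 0.2259] vs tcp [-0.0008 -0.0005] zmin 0.18793462542360562
[ 248.     247.       0.413    0.205    0.195  124.      99.      70.
 -140.396]
[ 249.     247.       0.415    0.203    0.191  131.     105.      76.
 -134.822]
[ 248.     248.       0.412    0.205    0.193  122.      96.      68.
 -141.862]
top 211 246
```

View pics/cov.png

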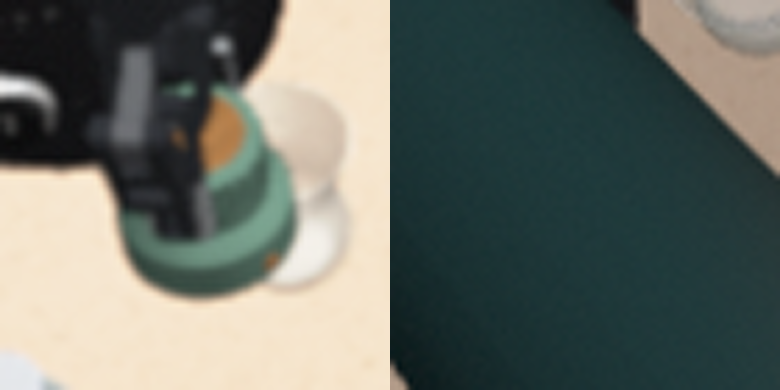

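The orange dot on the cover is visible at crop (270,262) in the scene view, at −140° with the tool's y axis at −15°. So the tool's y must be at about 14° for the gap. Next I'll go above the caddy.

```bash
cat >> h.py <<'E'
from scipy.optimize import least_squares
def cyl(P,c0,z0,z1,rad):
    r=np.hypot(*(P[:,:2]-c0).T);Q=P[(abs(r-rad)<.006)&(P[:,2]>z0)&(P[:,2]<z1)]
    return least_squares(lambda x:np.hypot(Q[:,0]-x[0],Q[:,1]-x[1])-rad,c0,loss="soft_l1",f_scale=.001).x,len(Q)
E
python3 - <<'E'
from h import *
d=np.load("scene1.npz")["d"];uv,P=cloud("scene",d,185,230,260,315);print("old",cyl(P,[.447,.317],.008,.046,.033))
p,d=grab("scene",2);uv,P=cloud("scene",d,185,230,260,315);print("now",cyl(P,[.447,.317],.008,.046,.033))
rel([.4475,.3175,.155],frame(14))
E
```

```text
old (array([0.4481, 0.3172]), 278)
now (array([0.448 , 0.3171]), 278)
shift cm [ 9.05 -1.51  6.07] rot deg [ -0.1   0.1 -28.8]
```

Call:
{"name": "step_arm", "arguments": {
  "rows": [
    [3,-0.5,0,0,0,-7,0],
    [6,-1,0,0,0,-14,0],
    [9,-1.5,2,0,0,-21,0],
    [9.1,-1.6,4,0,0,-28.8,0],
    [9.1,-1.6,6,0,0,-28.8,0],
    [9.1,-1.6,6,0,0,-28.8,0],
    [9.1,-1.6,6,0,0,-28.8,0],
    [9.1,-1.6,6,0,0,-28.8,0]
  ]
}}

```text
clock: 16.12
position: [0.4474, 0.3185, 0.1566]
tool_rot: [0.616, 0.788, -0.001, 0.0]
wrist_force: [0.7, 0.3, -1.3]
finger_gap: 0.567
finger_force: 62.5
```

```bash
python3 - <<'E'
from h import *
st();t=telemetry.get_obs()["position"]
p,d=grab("scene",4);uv,P=cloud("scene",d,160,250,200,315)
c,k=cyl(P,t[:2],t[2]-.028,t[2]-.012,.0325);b,kb=cyl(P,[.448,.317],.008,.046,.033)
print(c,k,c-t[:2],"caddy",b,kb,"err",b-c);rel([*(t[:2]+b-c),.12],frame(14))
E
```

```text
t 16.12 p [0.4474 0.3185 0.1566] yaz 13.9 z [-0.0006 -0.0012 -1.    ] q [-0.1126  0.5092 -0.7259  1.8792  0.4219  0.913  -0.7972] F [ 0.7  0.3 -1.3] gap 0.567 ff 62.5
[0.4468 0.318 ] 148 [-0.0006 -0.0005] caddy [0.448  0.3171] 272 err [ 0.0011 -0.0009]
shift cm [-0.1   0.07  3.7 ] rot deg [ 0.   0.1 -0.1]
```

Call:
{"name": "step_arm", "arguments": {
  "rows": [
    [-0.1,0.1,1,0,0,0,0],
    [-0.1,0.1,2.5,0,0,0,0],
    [-0.1,0.1,4,0,0,0,0],
    [-0.1,0.1,5.4,0,0,0,0],
    [-0.1,0.1,5.6,0,0,0,0],
    [-0.1,0.1,5.6,0,0,0,0]
  ]
}}

```text
clock: 16.82
position: [0.4474, 0.317, 0.0986]
tool_rot: [0.616, 0.788, -0.002, -0.0]
wrist_force: [0.2, -0.6, -1.3]
finger_gap: 0.569
finger_force: 62.5
```

```bash
python3 - <<'E'
from h import *
st();t=telemetry.get_obs()["position"];rel([.4484,.3176,.086],frame(14))
p,d=grab("scene",4);uv,P=cloud("scene",d,160,250,200,315)
c,k=cyl(P,t[:2],t[2]-.028,t[2]-.012,.0325);b,kb=cyl(P,[.448,.317],.008,.046,.033)
print(c,k,c-t[:2],"caddy",b,kb,"err",b-c)
E
```

```text
t 16.82 p [0.4474 0.317  0.0986] yaz 14.0 z [-0.0035 -0.003  -1.    ] q [-0.1565  0.588  -0.6712  1.9152  0.4943  0.8138 -0.8524] F [ 0.2 -0.6 -1.3] gap 0.569 ff 62.5
shift cm [0.04 0.12 1.26] rot deg [-0.2  0.1 -0. ]
[0.4473 0.3173] 135 [-0.0001  0.0003] caddy [0.448  0.3172] 275 err [ 0.0007 -0.0001]
```

Call:
{"name": "step_arm", "arguments": {
  "rows": [
    [0,0.05,0.3,0,0,0,0],
    [0,0.05,0.6,0,0,0,0],
    [0,0.05,0.9,0,0,0,0],
    [0,0.05,1.2,0,0,0,0],
    [0,0.05,1.2,0,0,0,0]
  ]
}}

```text
clock: 17.43
position: [0.4481, 0.3172, 0.087]
tool_rot: [0.616, 0.788, -0.002, -0.0]
wrist_force: [0.1, -0.2, -0.7]
finger_gap: 0.57
finger_force: 62.5
```

Call:
{"name": "step_arm", "arguments": {
  "rows": [
    [0,0,0.2,0,0,0,0],
    [0,0,0.4,0,0,0,0],
    [0,0,0.5,0,0,0,0],
    [0,0,0.6,0,0,0,0],
    [0,0,0.6,0,0,0,0]
  ]
}}

```text
clock: 17.85
position: [0.4483, 0.3175, 0.0815]
tool_rot: [0.616, 0.788, -0.001, -0.0]
wrist_force: [0.4, -1.1, -1.1]
finger_gap: 0.569
finger_force: 62.5
```

Call:
{"name": "step_arm", "arguments": {
  "rows": [
    [0,0,0.1,0,0,0,0],
    [0,0,0.15,0,0,0,0],
    [0,0,0.2,0,0,0,0],
    [0,0,0.2,0,0,0,0]
  ]
}}

```text
clock: 18.18
position: [0.4485, 0.3176, 0.0804]
tool_rot: [0.616, 0.788, -0.001, 0.0]
wrist_force: [-1.6, -1.9, 4.9]
finger_gap: 0.566
finger_force: 63.3
```

Call:
{"name": "step_arm", "arguments": {
  "rows": [
    [0,0,0,0,0,5,0],
    [0,0,0,0,0,10,0],
    [0,0,0,0,0,16,0],
    [0,0,0,0,0,22,0],
    [0,0,0,0,0,28,0],
    [0,0,0,0,0,34,0],
    [0,0,0,0,0,40,0],
    [0,0,0,0,0,46,0],
    [0,0,0,0,0,50,0],
    [0,0,0,0,0,50,0]
  ]
}}

```text
clock: 19.02
position: [0.4487, 0.3181, 0.0804]
tool_rot: [0.891, 0.453, -0.0, 0.001]
wrist_force: [-0.7, 1.0, 3.4]
finger_gap: 0.564
finger_force: 63.0
```

```bash
python3 - <<'E'
from h import *
st();o=telemetry.get_obs();print(o["torque"],o["qpos"][6])
p,d=grab("scene",3);uv,P=cloud("scene",d,185,230,260,315);b,_=cyl(P,[.448,.317],.008,.046,.033);c=p[uv[:,1],uv[:,0]].astype(int);print(b)
r=np.hypot(*(P[:,:2]-b).T);g=(abs(r-.033)<.004)&(P[:,2]>.03)&(P[:,2]<.08)&(c[:,2]<.7*c[:,0])
for q in np.c_[uv[g],P[g],c[g],np.degrees(np.arctan2(P[g,1]-b[1],P[g,0]-b[0]))]:print(q.round(3))
E
```

```text
t 19.02 p [0.4487 0.3181 0.0804] yaz -36.1 z [-0.0002 -0.0013 -1.    ] q [-0.3298  0.5576 -0.4419  1.9324  0.3485  0.7276 -1.6067] F [-0.7  1.   3.4] gap 0.564 ff 63.0
[0.0846 0.1965 0.0043] -1.6067047304430009
[0.448  0.3173]
[ 206.     291.       0.416    0.31     0.058   99.      85.      64.
 -166.369]
[ 207.     291.       0.416    0.307    0.057  118.      83.      55.
 -162.979]
[ 208.     291.       0.418    0.306    0.054  107.      84.      61.
 -159.139]
[ 207.     292.       0.416    0.308    0.053  106.      86.      63.
 -164.   ]
[ 206.     294.       0.415    0.311    0.047  107.      87.      62.
 -169.566]
[ 207.     294.       0.415    0.309    0.047  119.      92.      65.
 -166.127]
[ 206.     295.       0.415    0.312    0.043  106.      87.      65.
 -170.619]
[ 207.     295.       0.418    0.31     0.039  110.      91.      68.
 -166.885]
```

Call:
{"name": "step_arm", "arguments": {
  "rows": [
    [0,0,0,0,0,2,0],
    [0,0,0,0,0,4,0],
    [0,0,0,0,0,6,0],
    [0,0,0,0,0,8,0],
    [0,0,0,0,0,9,0],
    [0,0,0,0,0,9,0]
  ]
}}

```text
clock: 19.67
position: [0.4488, 0.318, 0.0804]
tool_rot: [0.924, 0.383, -0.0, 0.0]
wrist_force: [-0.6, -0.2, 6.0]
finger_gap: 0.567
finger_force: 63.3
```

```bash
cat > dots.py <<'E'
from h import *
st();o=telemetry.get_obs();print(o["torque"])
p,d=grab("scene",6);uv,P=cloud("scene",d,185,230,260,315);b,_=cyl(P,[.448,.317],.008,.046,.033);c=p[uv[:,1],uv[:,0]].astype(int);print(b)
r=np.hypot(*(P[:,:2]-b).T);w=c[:,0]-1.15*c[:,1]
for z0,z1,l in((.05,.066,"cover"),(.033,.0495,"caddy")):
    g=(abs(r-.033)<.005)&(P[:,2]>z0)&(P[:,2]<z1)&(w>0)&(P[:,0]<.43);a=np.degrees(np.arctan2(P[g,1]-b[1],P[g,0]-b[0]))
    print(l,g.sum(),np.average(a,weights=w[g]), "col",np.average(uv[g],axis=0,weights=w[g]))
E
python3 dots.py
```

```text
t 19.67 p [0.4488 0.318  0.0804] yaz -44.9 z [-0.0005 -0.001  -1.    ] q [-0.3576  0.5503 -0.4052  1.934   0.3184  0.7208 -1.7355] F [-0.6 -0.2  6. ] gap 0.567 ff 63.3
[-0.0256  0.1675 -0.0695]
[0.448  0.3172]
cover 7 -171.75436576705437 col [204.8144 292.0308]
caddy 6 -170.96806789751454 col [205.7693 294.409 ]
```

Call:
{"name": "step_arm", "arguments": {
  "rows": [
    [0,0,-0.1,0,0,0,0],
    [0,0,-0.1,0,0,2,0],
    [0,0,-0.1,0,0,4,0],
    [0,0,-0.1,0,0,6,0],
    [0,0,-0.1,0,0,6,0]
  ]
}}

```text
clock: 20.38
position: [0.4484, 0.3175, 0.0806]
tool_rot: [0.943, 0.334, -0.001, 0.001]
wrist_force: [-0.9, 0.8, 0.2]
finger_gap: 0.569
finger_force: 62.7
```

```bash
python3 dots.py
```

```text
t 20.38 p [0.4484 0.3175 0.0806] yaz -51.0 z [-0.0016 -0.0019 -1.    ] q [-0.377   0.5449 -0.3798  1.9358  0.2971  0.7178 -1.8229] F [-0.9  0.8  0.2] gap 0.569 ff 62.7
[ 0.0874 -0.0812  0.0414]
[0.4478 0.3171]
cover 7 -174.91088361288047 col [204.0192 292.4246]
caddy 5 -174.00443824808548 col [205.0088 294.766 ]
```

Both dots now turn together, which means the cover is against the stop and locked. Lifting.

Call:
{"name": "step_arm", "arguments": {
  "rows": [
    [0,0,-0.3,0,0,0,0],
    [0,0,-1,0,0,0,0],
    [0,0,-2,0,0,0,0],
    [0,0,-4,0,0,0,0],
    [0,0,-6.5,0,0,0,0],
    [0,0,-9,0,0,0,0],
    [0,0,-11.5,0,0,0,0],
    [0,0,-13,0,0,0,0],
    [0,0,-13,0,0,0,0]
  ]
}}

```text
clock: 21.43
position: [0.45, 0.319, 0.2149]
tool_rot: [0.943, 0.334, 0.002, -0.0]
wrist_force: [1.3, 0.9, -5.4]
finger_gap: 0.568
finger_force: 63.7
```

```bash
python3 - <<'E'
from h import *
st();t=telemetry.get_obs()["position"]
p,d=grab("scene",3);u,v=proj("scene",[t-[0,0,.055]])[0].astype(int);uv,P=cloud("scene",d,u-45,u+45,v-50,v+50)
print("caddy",cyl(P,t[:2],t[2]-.075,t[2]-.04,.033),"cover",cyl(P,t[:2],t[2]-.027,t[2]-.012,.0325))
print("zmin",np.percentile(P[(np.hypot(*(P[:,:2]-t[:2]).T)<.035)&(P[:,2]>.05)][:,2],[1,5]))
rel([*SUGAR,.21],frame(-51))
cv2.imwrite("pics/lift.png",cv2.resize(p[v-60:v+60,u-80:u+80,::-1],(640,480)))
E
```

```text
t 21.43 p [0.45   0.319  0.2149] yaz -51.0 z [ 0.0042  0.0016 -1.    ] q [-0.3149  0.3626 -0.4474  1.8424  0.1886  0.9737 -1.7331] F [ 1.3  0.9 -5.4] gap 0.568 ff 63.7
caddy (array([0.449 , 0.3181]), 330) cover (array([0.4479, 0.318 ]), 184)
zmin [0.1337 0.1437]
shift cm [-25.14  31.46   0.12] rot deg [ 0.   0.3 -0. ]
```

View pics/lift.png

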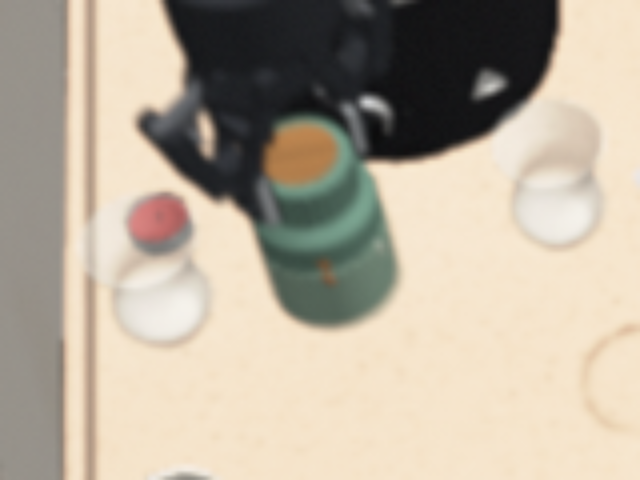

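The caddy hangs from its cover with the orange dots aligned at (325,270). Carrying it to the sugar tin.

Call:
{"name": "step_arm", "arguments": {
  "rows": [
    [-0.6,0.8,0,0,0,0,0],
    [-2,2.5,0,0,0,0,0],
    [-4,5,0,0,0,0,0],
    [-6.3,7.9,0,0,0.3,0,0],
    [-8.7,10.9,0,0,0.3,0,0],
    [-11.1,13.9,0,0,0.3,0,0],
    [-13.5,16.9,0,0,0.3,0,0],
    [-15.9,19.9,0,0,0.3,0,0],
    [-18.3,22.9,0,0,0.3,0,0],
    [-20.3,25.4,0,0,0.3,0,0]
  ]
}}

```text
clock: 22.42
position: [0.4487, -0.011, 0.2102]
tool_rot: [0.943, 0.333, -0.0, -0.0]
wrist_force: [1.7, -1.2, -5.3]
finger_gap: 0.567
finger_force: 63.7
```

```bash
python3 -c "
from h import *
st();rel([*SUGAR,.18],frame(-51))"
```

```text
t 22.42 p [ 0.4487 -0.011   0.2102] yaz -51.1 z [-0.0004  0.0004 -1.    ] q [ 0.2212  0.1747 -0.2972  2.0794  0.0646  0.8965 -1.0046] F [ 1.7 -1.2 -5.3] gap 0.567 ff 63.7
shift cm [-4.57  5.92  3.01] rot deg [-0.   0.  -0.1]
```

Call:
{"name": "step_arm", "arguments": {
  "rows": [
    [-1.7,2.2,0,0,0,0,0],
    [-3.3,4.3,1,0,0,0,0],
    [-4.4,5.7,2.5,0,0,0,0],
    [-4.6,5.9,3.6,0,0,0,0],
    [-4.6,5.9,4.2,0,0,0,0],
    [-4.6,5.9,4.2,0,0,0,0],
    [-4.6,5.9,4.2,0,0,0,0]
  ]
}}

```text
clock: 23.0
position: [0.4515, -0.0813, 0.1687]
tool_rot: [0.942, 0.334, 0.001, -0.001]
wrist_force: [0.8, 0.6, -4.7]
finger_gap: 0.569
finger_force: 63.8
```

```bash
cat > place.py <<'E'
from h import *
st();t=telemetry.get_obs()["position"]
p,d=grab("scene",4);u,v=proj("scene",[t-[0,0,.055]])[0].astype(int);uv,P=cloud("scene",d,u-50,u+50,v-60,v+70)
c,k=cyl(P,t[:2],t[2]-.073,t[2]-.04,.033);s,ks=cyl(P,SUGAR,.008,.042,.036);c2,k2=cyl(P,t[:2],t[2]-.027,t[2]-.012,.0325)
Q=P[(np.hypot(*(P[:,:2]-c).T)<.037)&(P[:,2]>.068)]
print("caddy",c,k,"cover",c2,"sugar",s,ks,"err",s-c,"zmin",np.percentile(Q[:,2],[1,5]))
rel([*(t[:2]+s-c),t[2]-.02],frame(-51))
E
python3 place.py
```

```text
t 23.0 p [ 0.4515 -0.0813  0.1687] yaz -50.9 z [ 0.0008  0.0021 -1.    ] q [ 0.3174  0.2477 -0.2383  2.1005  0.0777  0.801  -0.8571] F [ 0.8  0.6 -4.7] gap 0.569 ff 63.8
caddy [ 0.4523 -0.0815] 261 cover [ 0.451  -0.0813] sugar [ 0.4521 -0.086 ] 238 err [-0.0002 -0.0045] zmin [0.0894 0.0971]
shift cm [-0.38  0.25  2.12] rot deg [ 0.1 -0.2  0.1]
```

Call:
{"name": "step_arm", "arguments": {
  "rows": [
    [-0.4,0.25,0.5,0,-0.2,0,0],
    [-0.4,0.25,1.2,0,-0.2,0,0],
    [-0.4,0.25,1.8,0,-0.2,0,0],
    [-0.4,0.25,2,0,-0.2,0,0],
    [-0.4,0.25,2,0,-0.2,0,0]
  ]
}}

```text
clock: 23.62
position: [0.4499, -0.0863, 0.1483]
tool_rot: [0.943, 0.334, -0.001, -0.0]
wrist_force: [-0.7, -0.2, -5.7]
finger_gap: 0.567
finger_force: 63.8
```

```bash
python3 place.py
```

```text
t 23.62 p [ 0.4499 -0.0863  0.1483] yaz -51.0 z [-0.0022 -0.0002 -1.    ] q [ 0.3174  0.2804 -0.23    2.1168  0.0928  0.7557 -0.8619] F [-0.7 -0.2 -5.7] gap 0.567 ff 63.8
caddy [ 0.4502 -0.0868] 254 cover [ 0.4492 -0.0863] sugar [ 0.4521 -0.0862] 237 err [0.0019 0.0007] zmin [0.0702 0.0787]
shift cm [ 0.13 -0.01  2.11] rot deg [ 0.  0. -0.]
```

Call:
{"name": "step_arm", "arguments": {
  "rows": [
    [0.15,0.05,0.2,0,0,0,0],
    [0.15,0.05,0.4,0,0,0,0],
    [0.15,0.05,0.5,0,0,0,0],
    [0.15,0.05,0.6,0,0,0,0],
    [0.15,0.05,0.65,0,0,0,0],
    [0.15,0.05,0.65,0,0,0,0]
  ]
}}

```text
clock: 24.32
position: [0.4521, -0.0858, 0.1427]
tool_rot: [0.943, 0.334, -0.0, 0.0]
wrist_force: [0.0, -0.4, -5.6]
finger_gap: 0.57
finger_force: 64.0
```

```bash
python3 place.py
```

```text
t 24.32 p [ 0.4521 -0.0858  0.1427] yaz -51.0 z [-0.0002 -0.0007 -1.    ] q [ 0.3138  0.2919 -0.2286  2.1178  0.0977  0.7417 -0.8678] F [ 0.  -0.4 -5.6] gap 0.57 ff 64.0
caddy [ 0.4521 -0.0864] 251 cover [ 0.4509 -0.0861] sugar [ 0.4521 -0.086 ] 241 err [0.     0.0003] zmin [0.0698 0.0773]
shift cm [ 0.04 -0.04  2.  ] rot deg [ 0.  0. -0.]
```

Centred. Setting it down.

Call:
{"name": "step_arm", "arguments": {
  "rows": [
    [0,0,0.1,0,0,0,0],
    [0,0,0.15,0,0,0,0],
    [0,0,0.2,0,0,0,0],
    [0,0,0.25,0,0,0,0],
    [0,0,0.25,0,0,0,0]
  ]
}}

```text
clock: 24.93
position: [0.4525, -0.0861, 0.1405]
tool_rot: [0.943, 0.334, 0.0, 0.001]
wrist_force: [0.4, -0.2, -0.7]
finger_gap: 0.566
finger_force: 64.3
```

Call:
{"name": "step_arm", "arguments": {
  "rows": [
    [0,0,0.05,0,0,0,0],
    [0,0,0.05,0,0,0,0],
    [0,0,0.05,0,0,0,65],
    [0,0,0.05,0,0,0,75],
    [0,0,0.05,0,0,0,85],
    [0,0,0.05,0,0,0,85],
    [0,0,-2,0,0,0,85],
    [0,0,-5,0,0,0,85],
    [0,0,-9,0,0,0,85],
    [0,0,-12,0,0,0,85]
  ]
}}

```text
clock: 25.77
position: [0.4523, -0.0858, 0.2625]
tool_rot: [0.943, 0.334, 0.0, 0.001]
wrist_force: [1.3, -0.3, 0.7]
finger_gap: 0.85
finger_force: 0.0
```

Call:
{"name": "step_arm", "arguments": {
  "rows": [
    [8,-10,-1,0,0,0,85],
    [16,-20,-1,0,0,0,85],
    [16,-20,-1,0,0,0,85],
    [16,-20,-1,0,0,0,85],
    [16,-20,-1,0,0,0,85],
    [16,-20,-1,0,0,0,85],
    [16,-20,-1,0,0,0,85],
    [16,-20,-1,0,0,0,85],
    [16,-20,-1,0,0,0,85],
    [16,-20,-1,0,0,0,85]
  ]
}}

```text
clock: 26.6
position: [0.4508, 0.1684, 0.2697]
tool_rot: [0.943, 0.333, -0.001, 0.001]
wrist_force: [-0.2, -0.8, 0.6]
finger_gap: 0.852
finger_force: 0.0
```

```bash
python3 - <<'E'
from h import *
st();S=SUGAR;ims=[]
for n in("scene","top"):
    p,d=grab(n,4);u,v=proj(n,[[*S,.09]])[0].astype(int);uv,P=cloud(n,d,max(0,u-50),u+50,v-60,v+60)
    s,ks=cyl(P,S,.008,.045,.036);c,k=cyl(P,S,.068,.105,.033);e,_=cyl(P,S,.113,.128,.0325)
    T=P[(P[:,2]>.155)&(P[:,2]<.175)&(np.hypot(*(P[:,:2]-S).T)<.035)]
    print(n,"sugar",s,ks,"caddy",c,k,"cover",e,"top z",np.median(T[:,2]),np.linalg.svd(T-T.mean(0))[2][2])
    ims.append(cv2.resize(p[v-60:v+60,u-60:u+60,::-1],(390,390),interpolation=cv2.INTER_CUBIC))
cv2.imwrite("pics/end.png",np.hstack(ims))
E
```

```text
t 26.6 p [0.4508 0.1684 0.2697] yaz -51.2 z [-0.0008 -0.0019 -1.    ] q [-0.0145  0.1764 -0.4585  1.9354  0.0911  1.051  -1.4052] F [-0.2 -0.8  0.6] gap 0.852 ff 0.0
scene sugar [ 0.452 -0.086] 254 caddy [ 0.4521 -0.0863] 282 cover [ 0.4513 -0.0863] top z 0.1641618895809458 [-0.0715  0.021   0.9972]
top sugar [ 0.4527 -0.0868] 52 caddy [ 0.4529 -0.0871] 82 cover [ 0.4521 -0.0867] top z 0.16426409386071184 [-0.0116  0.0052  0.9999]
```

View pics/end.png

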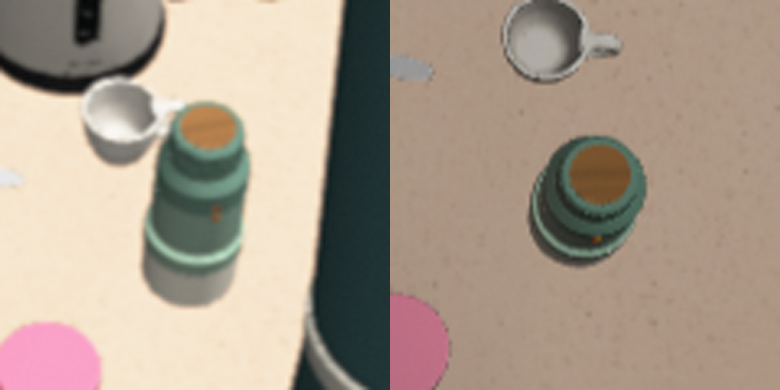

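The locked caddy stands centred on the ivory sugar canister. The dots line up at crop (215,212), its top is at 0.164 m and level, and the mug is where it was. Handing in.

```bash
python3 -c "
from station import workorder
print(workorder.job_done())"
```

```text
the job is handed in; nothing more can be done
None
```

The job is handed in at about 27 s of the 72 s allowed: the tea tin is in the caddy, the cover is locked on it, and the caddy stands level and centred on the sugar canister (within 1 mm by both cameras); the judged result was not shown to me.

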